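# Third hand at the screwing jig

## Robot

A 7-joint arm with a two-finger parallel gripper is mounted at the origin on the work surface. World frame = base frame: x ahead of the robot, y to its left, z up, the work surface at z = 0. Lengths are in m, angles in rad, forces in N, time in s.
With the tool pointing down it reaches from about 0.425 to 0.875 m from the base axis. Payload 8.4 kg.
Tool frame: the origin (TCP) lies between the finger pads; the fingertips stand 22 mm ahead of it and the grasp point (between the pads) lies 3 mm ahead of it (r.tip_reach is the distance from the TCP to the fingertips, in m); z points along the fingers, y is the line along which they close (so a half turn about z gives the same grasp; the last joint's range is limited). The gripper opens to 85 mm and grips with 20 to 120 N. Pads are 22 mm wide; open, the fingers measure 114 mm over their backs; the gripper's body (76 mm by 85 mm) begins 54 mm behind the grasp point. The pads swing forward as they close: fully open they stand 13 mm farther back than shut.
Start: joints at [1.168, 0.333, 0.04, 1.465, -0.013, 1.343, -0.059], TCP at [0.194, -0.62, 0.232] pointing down, gripper open.
Joint ranges: [-2.58, 2.58], [-0.38, 2.09], [-1.3, 1.39], [0.25, 2.4], [-1.5, 4.64], [0.08, 2.09], [-2.65, 2.65]. Speed limits (rad/s): [2.22, 2.22, 2.79, 2.79, 3.14, 3.14, 3.14].

## Interface

Orientations are given as a unit quaternion [x, y, z, w].
In Python, from cell import sensors, read_camera, camera_model, workorder, models, r gives the robot as it stands. The module is installed in compiled form; this text tells all that it offers.
- The arm moves only by the shell command python3 -m pendant 'ROWS' [OPENING] [FORCE]. ROWS is JSON, a list of rows, each an object of numbers: "tx", "ty", "tz": the shift along the tool's x, y, z in m; "ax", "ay", "az": the turn, a rotation vector about the tool's x, y, z in rad. A call has exactly 10 rows; each row is the pose to reach, as a shift and turn from the pose commanded when the call began, along the tool's axes at that moment; what a row does not reach only later rows make up. A row lasts 1/12 s, in which the tool goes at most 41.7 mm and 7.16 degrees, less where a joint would pass 70% of its speed; a pose out of reach is approached as far as the arm can. A call with a gripper value outside its range is refused whole. OPENING is the finger opening in m, from 0 to 0.0854, set as the call begins (- or left out, the last holds). The fingers move at their own pace and stop on an object; FORCE is the grip in N (left out, the last holds). Time passes only in rows, so rows that repeat a pose let the fingers close, or fill a call up. It gives the time, the measured TCP pose, the force, the opening and the grip force at its end, in the units of the state.
- sensors.observe(): the state, without advancing time (a new reading comes with each control period).
- read_camera(name): name is "side" or "top" or "wrist"; returns the picture (480x640x3 uint8, red, green, blue); there is no depth.
- camera_model(name): a dict with "K" (3x3 intrinsics, pixels), "rvec" (rotation vector, rad) and "tvec" (3), from world to camera coordinates, as OpenCV has them. Camera axes: x right, y down, z forward; pixel columns grow to the right and rows downward; lengths in m; the calibration is good to about 2 mm. A picture is of the moment at which its call begins: read the wrist's pose just before it. camera_model takes no time and is no camera call; for the wrist camera it gives the pose at the moment of the call.
- workorder.hand_in(): hands the job in; it is judged then, once.
Trained networks look in the newest picture that a camera, given by its name, has taken for a name from the list of things; names that differ only in an ending like _2 or _b are one class to them, and where a whole thing is asked for, a point or a joint stands for the part that bears it (a point fixed in the world has none). Each returns a list of dicts, best first, with "confidence" (0 to 1); they miss things now and then, are a little off and sometimes report something else, mostly with a low value. They report only what shows in the picture. A call takes as long as a camera call. They do not tell look-alikes from the thing itself.
- models.cut_out(target, camera): "pixels" (480x640 bool, what is visible of it) and "point" ([row, column] in pixels, amid what is visible of it).
The state is a dict: "time_s": time; "joint_pos": joint angles; "qvel": joint speeds; "joint_torque": joint torques, N m; "ee_pos": TCP position; "tool_rot": TCP orientation; "force": force on the tool from outside, world axes, zero at the start; "ft_torque": the same for the moment, N m; "opening": finger opening in m; "grip_force": force on a finger pad.
Only numpy, scipy, OpenCV 4.12 (cv2) and the standard library are available. Lean on these libraries where they do the work, as an engineer would, in place of code of your own. Each camera call takes 0.05 s, during which the arm holds its last target. There are 200 camera calls.

## Task

Be a third hand: pick up the wooden leg with a light grip (the wood dents: no more than about 50 N), lay it flat on the jig's plywood base with one long side along the low aluminium fence and its square end (dark band) facing the blue sprung stop, and push it gently along the fence into the stop until the stop's black pointer is over the green patch, a push of about 10 N and never above 20 N. Keep that push steady for a few seconds so I can drive the screw, and finish still holding and pushing; do not let go. Leave the tape roll, tin, glue bottle and screwdriver where they are.

Things in the scene. Friction and masses are not known exactly. Their poses are not given: they have to be found in the camera images.
- leg: work piece: pale wooden block, 120 mm long, 40 wide, 50 high, 0.11 to 0.22 kg. One end square with a 16 mm wide dark brown painted band beside it, the other half-round seen from above. Origin: centre of the underside, midway along. x points to the square end (60 mm off), y across, z up. The square end starts within 50 degrees of the jig's pushing direction
- jig: screwing jig, fixed to the bench: plywood base 18 mm thick, 150 mm wide (y = -75 to 75), from x = -110 to +150 mm; origin on the bench. x is the pushing direction, towards the stop; z up. The face of the unpushed stop is at x = 50 mm; a dark end block, 90 mm wide and as high as the stop, stands behind it at x = 130 to 148 mm
- seat (a point): point on top of the jig's base (18 mm above the bench) at jig x = 50 mm, y = 0, under the middle of the unpushed stop's face; axes as the jig's. Fixed
- leg_end (a point): centre of the lower edge of the leg's square end; axes as the leg's
- stop (a joint): travel of the blue sprung stop along the jig's x, in m: 0 at rest, 0.022 at its solid end. Block 66 mm wide, 20 mm thick, top 49 mm above the base, brass bush in the middle. Its spring gives 1 N per mm: 0.010 is a push of 10 N. A black pointer on its -y side moves over a painted strip: yellow 0 to 6 mm, green 6 to 14, red beyond
- stop_face (a point): centre of the stop's face that the leg is pushed against, 25 mm above the base; moves with the stop; axes as the jig's
- tape: bystander: white roll of tape lying flat, 90 mm across, 40 mm high, origin at the centre of its underside
- tin: bystander: red and white tin, 70 mm across, 60 mm high, origin at the centre of its underside
- glue: bystander: white glue bottle with blue label and red cap, 64 mm across, 190 mm high, origin at the centre of its underside
- driver: bystander: yellow-handled screwdriver lying on the bench, 190 mm long, between the robot and the jig; origin on the underside, midway along; it lies along its x
- fence (a point): middle of the lower edge of the side fence's face, on top of the base, at jig x = -32.5, y = +20 mm; axes as the jig's. The fence is on the +y side, aluminium, 20 mm thick, x = -105 to +40 mm, only 10 mm high, so a finger fits beside the leg above it if the fingertips stay more than 10 mm above the base. A leg against it has its middle at y = 0
Not all that is in view belongs to the job. Of the things that look like the leg, the smallest one is meant.

How it is judged:
By the outcome, as a careful person would: the job done as asked, in the order asked, and still so for the second after the job is handed in, while the arm keeps its last pose, push and grip.
It also fails if it takes over 45 s, if anything falls off the work surface, if the arm or the gripper's body presses on something with over 40 N, if the wrist force passes 120 N, or if a joint passes its speed limit or range.

## Working session

There is one attempt and no reset: what is moved stays moved. The work goes in short steps, Python scripts to look and compute and a shell command to move; the robot and the scene stay as the last step left them, time stands still between calls to the robot, and variables do not carry over. Pictures are saved under pics/ and viewed, at most 10 in all, crops included, and the job is handed in when it is done.

```bash
mkdir -p pics; cat > h.py <<'E'
import numpy as np,cv2
from cell import sensors, read_camera, camera_model, workorder, models, r
from scipy.spatial.transform import Rotation as R
def ray(cam,uv,m=None):
    m=m or camera_model(cam);Rm=cv2.Rodrigues(np.array(m["rvec"],float))[0];t=np.array(m["tvec"],float).ravel()
    uv=np.atleast_2d(uv).astype(float);d=np.c_[uv,np.ones(len(uv))]@np.linalg.inv(np.array(m["K"])).T@Rm
    return -Rm.T@t,d
def plane(cam,uv,z,m=None):
    c,d=ray(cam,uv,m);return c+d*((z-c[2])/d[:,2:])
def proj(cam,P,m=None):
    m=m or camera_model(cam);return cv2.projectPoints(np.atleast_2d(P).astype(float),np.array(m["rvec"],float),np.array(m["tvec"],float),np.array(m["K"],float),None)[0][:,0]
def save(n,im):cv2.imwrite("pics/"+n+".png",im[:,:,::-1])
E
python3 - <<'E'
from h import *
s=sensors.observe();print({k:np.round(v,3) for k,v in s.items()})
for c in["top","side"]:
    im=read_camera(c);save(c,im)
    o,d=ray(c,[[320,240]]);print(c,o,plane(c,[[320,240],[0,0],[639,479]],0).round(3))
    for n in["leg","jig","stop","tape","tin","glue","driver"]:
        for q in models.cut_out(n,c):
            p=q["point"];print(n,round(q["confidence"],2),np.round(p),q["pixels"].sum(),plane(c,[[p[1],p[0]]],0.03).round(3))
E
```

```text
{'time_s': np.float64(0.0), 'joint_pos': array([ 1.168,  0.334,  0.04 ,  1.466, -0.013,  1.343, -0.059]), 'qvel': array([ 0.   ,  0.   , -0.001, -0.001, -0.001,  0.001,  0.001]), 'joint_torque': array([ 1.0000e-03, -6.5854e+01,  1.3660e+00, -4.0556e+01,  1.7000e-02,
        1.3000e-02, -0.0000e+00]), 'ee_pos': array([ 0.194, -0.62 ,  0.231]), 'tool_rot': array([ 0.988,  0.151, -0.   , -0.001]), 'force': array([-0.072,  0.614,  0.402]), 'ft_torque': array([-0.032,  0.024,  0.041]), 'grip_force': np.float64(0.0), 'opening': np.float64(0.086)}
top [0.40024515 0.07368363 1.09942356] [[ 0.501  0.064  0.   ]
 [ 1.073  0.78   0.   ]
 [-0.019 -0.589  0.   ]]
leg 0.86 [333. 160.] 2785 [[0.314 0.402 0.03 ]]
leg 0.81 [228. 189.] 1262 [[0.531 0.342 0.03 ]]
leg 0.59 [306. 341.] 2023 [[0.358 0.024 0.03 ]]
jig 0.5 [292. 482.] 538 [[ 0.379 -0.275  0.03 ]]
stop 0.58 [221. 453.] 520 [[ 0.532 -0.222  0.03 ]]
tape 0.67 [171. 285.] 912 [[0.649 0.135 0.03 ]]
tape 0.46 [222. 430.] 8700 [[ 0.53  -0.172  0.03 ]]
tin 0.63 [252. 273.] 930 [[0.476 0.165 0.03 ]]
tin 0.23 [229. 191.] 1276 [[0.529 0.337 0.03 ]]
glue 0.84 [147. 186.] 1453 [[0.709 0.347 0.03 ]]
side [ 0.43943808 -0.75253454  0.86958066] [[ 0.56   0.152  0.   ]
 [-0.558  1.636  0.   ]
 [ 0.997 -0.428  0.   ]]
leg 0.77 [166. 210.] 2082 [[0.31  0.412 0.03 ]]
leg 0.74 [279. 225.] 3300 [[0.352 0.023 0.03 ]]
leg 0.67 [184. 303.] 941 [[0.536 0.32  0.03 ]]
jig 0.74 [372. 326.] 10842 [[ 0.529 -0.21   0.03 ]]
stop 0.61 [370. 327.] 928 [[ 0.532 -0.207  0.03 ]]
tape 0.97 [249. 351.] 1344 [[0.618 0.088 0.03 ]]
tin 0.84 [227. 281.] 1056 [[0.473 0.168 0.03 ]]
glue 0.85 [164. 370.] 1541 [[0.712 0.386 0.03 ]]
driver 0.76 [423. 235.] 943 [[ 0.372 -0.292  0.03 ]]
```

View pics/top.png

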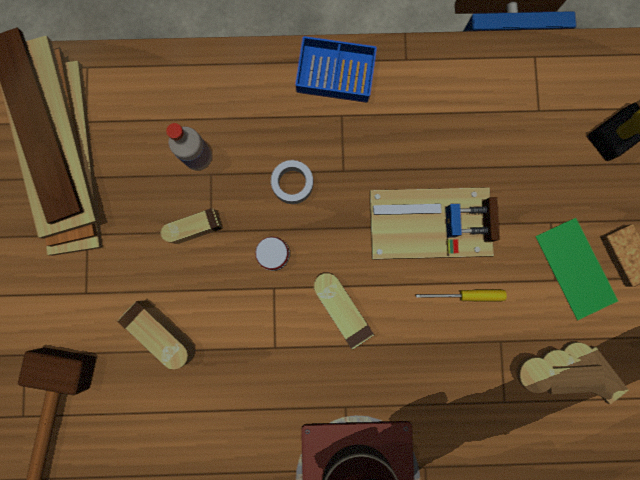

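View pics/side.png

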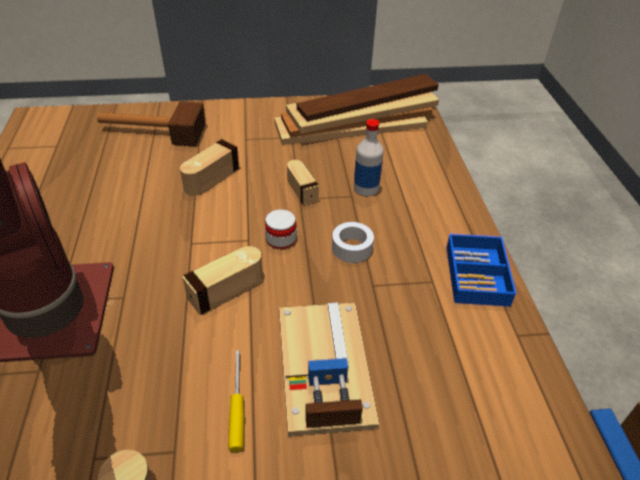

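The smallest of the three look-alikes is the leg at top pixel (190,226), with its dark band at (213,220), facing right. The jig spans (372–497, 188–258), with its stop to the right at (455,220), so jig x is roughly world -y. I'll move above the jig for a closer look on the way to the leg.

```bash
python3 -m pendant '[{"tx":0.04,"ty":-0.03,"tz":-0.02,"az":-0.12},{"tx":0.07,"ty":-0.06,"tz":-0.03,"az":-0.25},{"tx":0.11,"ty":-0.09,"tz":-0.05,"az":-0.37},{"tx":0.14,"ty":-0.11,"tz":-0.07,"az":-0.5},{"tx":0.17,"ty":-0.14,"tz":-0.09,"az":-0.62},{"tx":0.2,"ty":-0.17,"tz":-0.1,"az":-0.75},{"tx":0.23,"ty":-0.19,"tz":-0.1,"az":-0.87},{"tx":0.27,"ty":-0.22,"tz":-0.1,"az":-1.0},{"tx":0.3,"ty":-0.25,"tz":-0.1,"az":-1.12},{"tx":0.33,"ty":-0.27,"tz":-0.1,"az":-1.27}]' 0.0854 40
python3 - <<'E'
from h import *
s=sensors.observe();print(s["ee_pos"],s["tool_rot"],s["joint_pos"])
m=camera_model("wrist");im=read_camera("wrist");save("w1",im)
o,d=ray("wrist",[[320,240]],m);print(o,plane("wrist",[[320,240],[0,0],[639,0],[639,479],[0,479]],0.018,m).round(3))
E
```

```text
[ 0.19439577 -0.62020311  0.23184843] [ 9.88488680e-01  1.51294842e-01  2.21161728e-06 -7.30571312e-06] [ 1.16782154  0.33312485  0.03991572  1.46541691 -0.01340191  1.34333014
 -0.05847256]
[ 0.26965776 -0.59789875  0.37476706] [[ 0.158 -0.635  0.018]
 [ 0.271 -0.339  0.018]
 [ 0.42  -0.812  0.018]
 [-0.006 -1.067  0.018]
 [-0.223 -0.374  0.018]]invalid input at $[0]: expected keys tx, ty, tz, ax, ay, az
```

View pics/w1.png

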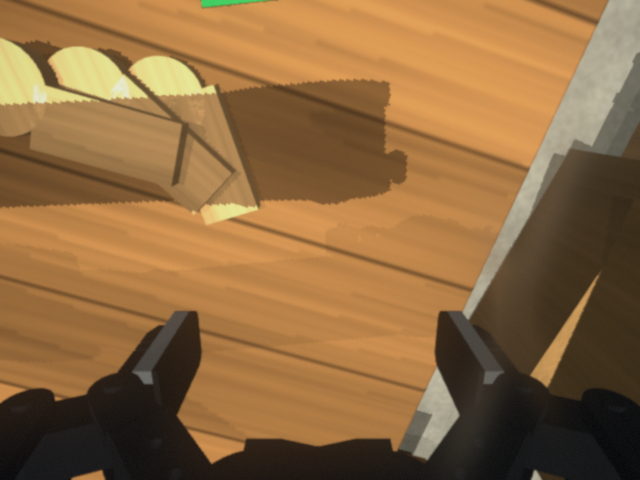

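The call was refused, so nothing moved; the wrist view shows only the bench by the start pose, with the fingers at the bottom. Repeating the call with all the keys.

```bash
python3 -m pendant '[{"tx":0.04,"ty":-0.03,"tz":-0.02,"ax":0,"ay":0,"az":-0.12},{"tx":0.07,"ty":-0.06,"tz":-0.03,"ax":0,"ay":0,"az":-0.25},{"tx":0.11,"ty":-0.09,"tz":-0.05,"ax":0,"ay":0,"az":-0.37},{"tx":0.14,"ty":-0.11,"tz":-0.07,"ax":0,"ay":0,"az":-0.5},{"tx":0.17,"ty":-0.14,"tz":-0.09,"ax":0,"ay":0,"az":-0.62},{"tx":0.2,"ty":-0.17,"tz":-0.1,"ax":0,"ay":0,"az":-0.75},{"tx":0.23,"ty":-0.19,"tz":-0.1,"ax":0,"ay":0,"az":-0.87},{"tx":0.27,"ty":-0.22,"tz":-0.1,"ax":0,"ay":0,"az":-1.0},{"tx":0.3,"ty":-0.25,"tz":-0.1,"ax":0,"ay":0,"az":-1.12},{"tx":0.33,"ty":-0.27,"tz":-0.1,"ax":0,"ay":0,"az":-1.27}]' 0.0854 40
python3 - <<'E'
from h import *
s=sensors.observe();print(s["ee_pos"],s["tool_rot"],s["joint_pos"])
m=camera_model("wrist");im=read_camera("wrist");save("w2",im)
o,d=ray("wrist",[[320,240]],m);print(o,plane("wrist",[[320,240],[0,0],[639,0],[639,479],[0,479]],0.018,m).round(3))
E
```

```text
time_s: 1.68
ee_pos: [0.413, -0.2849, 0.3323]
tool_rot: [0.713, 0.701, -0.0, 0.001]
force: [1.4, -1.0, -0.6]
opening: 0.0854
grip_force: 0.0
[ 0.41303894 -0.28492662  0.33227932] [ 7.12775677e-01  7.01391733e-01 -6.71729993e-05  6.83206274e-04] [ 0.84593249  0.01081895 -0.33187801  1.63852171  0.00404357  1.49156657
  0.49765778]
[ 0.41515176 -0.20795469  0.47513873] [[ 0.416 -0.359  0.018]
 [ 0.102 -0.102  0.018]
 [ 0.737 -0.112  0.018]
 [ 0.877 -0.734  0.018]
 [-0.055 -0.718  0.018]]
```

View pics/w2.png

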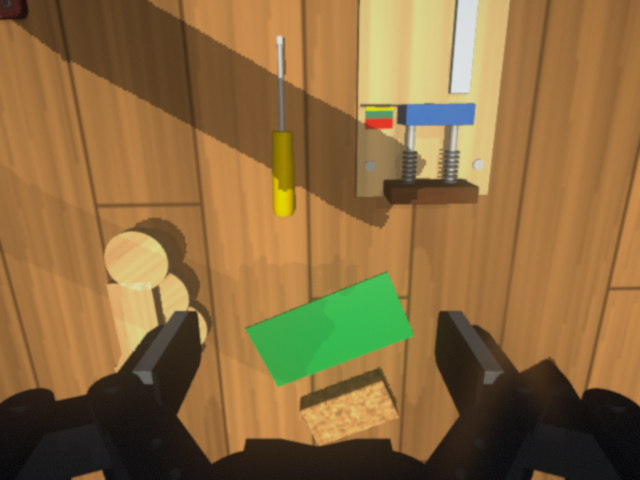

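The driver lies at (283,130), and the jig's right part is in view with the stop at (436,113), end block at (430,190) and fence at (465,45). I'll go a bit further so the whole jig shows.

```bash
python3 -m pendant '[{"tx":0.035,"ty":0.015,"tz":0,"ax":0,"ay":0,"az":0},{"tx":0.07,"ty":0.03,"tz":0,"ax":0,"ay":0,"az":0},{"tx":0.105,"ty":0.045,"tz":0,"ax":0,"ay":0,"az":0},{"tx":0.14,"ty":0.06,"tz":0,"ax":0,"ay":0,"az":0},{"tx":0.17,"ty":0.075,"tz":0,"ax":0,"ay":0,"az":0},{"tx":0.19,"ty":0.09,"tz":0,"ax":0,"ay":0,"az":0},{"tx":0.2,"ty":0.1,"tz":0,"ax":0,"ay":0,"az":0},{"tx":0.2,"ty":0.1,"tz":0,"ax":0,"ay":0,"az":0},{"tx":0.2,"ty":0.1,"tz":0,"ax":0,"ay":0,"az":0},{"tx":0.2,"ty":0.1,"tz":0,"ax":0,"ay":0,"az":0}]'
python3 - <<'E'
from h import *
m=camera_model("wrist");im=read_camera("wrist");save("w3",im);import pickle;pickle.dump(m,open("w3.pkl","wb"))
for n in["jig","stop"]:
  for q in models.cut_out(n,"wrist"):
    p=q["pixels"].astype(np.uint8);c=max(cv2.findContours(p,0,1)[0],key=cv2.contourArea);print(n,q["confidence"],q["point"],p.sum(),cv2.boxPoints(cv2.minAreaRect(c)).round(1).tolist())
E
```

```text
time_s: 2.57
ee_pos: [0.5164, -0.0902, 0.3314]
tool_rot: [0.715, 0.699, -0.0, -0.0]
force: [-0.5, 0.6, -0.3]
opening: 0.0853
grip_force: 0.0
jig 0.71 [243.9, 333.7] 28040 [[263.6000061035156, 139.1999969482422], [399.0, 136.3000030517578], [403.8999938964844, 366.5], [268.5, 369.3999938964844]]
stop 0.59 [292.4, 330.3] 2019 [[272.8999938964844, 276.79998779296875], [363.5, 274.1000061035156], [364.5, 306.8999938964844], [273.8999938964844, 309.70001220703125]]
```

View pics/w3.png

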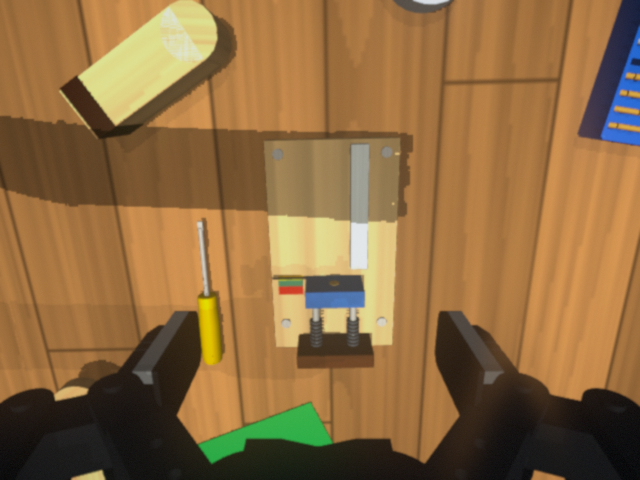

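The whole jig shows: base corners (265,140), (399,138), (393,346), (277,347), fence top (351–369, 144–268) and stop front edge at row 277 from column 306 to 362. I'll fit the jig pose to these.

```bash
python3 - <<'E'
from h import *
import pickle
from scipy.optimize import least_squares
m=pickle.load(open("w3.pkl","rb"))
P=np.array([[-110,-75,18],[-110,75,18],[150,75,18],[150,-75,18],[-105,20,28],[-105,40,28],[40,40,28],[40,20,28],[50,-33,67],[50,33,67]])/1e3
U=np.array([[265,140],[399,138],[393,346],[277,347],[351,144],[369,144],[367,269],[350,269],[306,277],[362.5,276]],float)
def W(p):
    c,s=np.cos(p[2]),np.sin(p[2]);return np.c_[p[0]+c*P[:,0]-s*P[:,1],p[1]+s*P[:,0]+c*P[:,1],P[:,2]]
f=least_squares(lambda p:(proj("wrist",W(p),m)-U).ravel(),[.53,-.2,-1.57],loss="soft_l1")
print(f.x,np.degrees(f.x[2]),(proj("wrist",W(f.x),m)-U).round(1).tolist())
print("top",proj("top",W(f.x)).round(0).tolist())
# leg rough from top mask
read_camera("top")
for q in models.cut_out("leg","top"):
    c=max(cv2.findContours(q["pixels"].astype(np.uint8),0,1)[0],key=cv2.contourArea);b=cv2.boxPoints(cv2.minAreaRect(c));print(q["point"],plane("top",b,0.05).round(3).tolist())
E
```

```text
[ 0.53377138 -0.15739141 -1.5719759 ] -90.0675848123144 [[-1.7, 0.4], [1.4, -0.7], [-0.6, -1.4], [-1.0, -0.1], [-0.2, -0.1], [0.4, -0.6], [0.4, -0.2], [0.5, 0.1], [-1.1, 15.1], [2.5, 14.9]]
top [[372.0, 258.0], [370.0, 189.0], [489.0, 186.0], [493.0, 254.0], [374.0, 213.0], [373.0, 204.0], [441.0, 202.0], [441.0, 211.0], [452.0, 234.0], [450.0, 202.0]]
[331.9, 157.7] [[0.343, 0.485, 0.05], [0.395, 0.434, 0.05], [0.278, 0.315, 0.05], [0.227, 0.366, 0.05]]
[309.1, 343.0] [[0.408, 0.091, 0.05], [0.437, 0.043, 0.05], [0.299, -0.041, 0.05], [0.271, 0.006, 0.05]]
[227.1, 188.0] [[0.538, 0.401, 0.05], [0.575, 0.282, 0.05], [0.525, 0.266, 0.05], [0.489, 0.385, 0.05]]
```

```bash
python3 -m pendant '[{"tx":0.04,"ty":0.002,"tz":0,"ax":0,"ay":0,"az":0},{"tx":0.08,"ty":0.004,"tz":0,"ax":0,"ay":0,"az":0},{"tx":0.12,"ty":0.006,"tz":0,"ax":0,"ay":0,"az":-0.05},{"tx":0.16,"ty":0.008,"tz":0,"ax":0,"ay":0,"az":-0.1},{"tx":0.2,"ty":0.01,"tz":0,"ax":0,"ay":0,"az":-0.15},{"tx":0.24,"ty":0.01,"tz":0,"ax":0,"ay":0,"az":-0.2},{"tx":0.28,"ty":0.01,"tz":0,"ax":0,"ay":0,"az":-0.25},{"tx":0.32,"ty":0.01,"tz":0,"ax":0,"ay":0,"az":-0.25},{"tx":0.36,"ty":0.01,"tz":0,"ax":0,"ay":0,"az":-0.25},{"tx":0.4,"ty":0.01,"tz":0,"ax":0,"ay":0,"az":-0.25}]'
```

```text
time_s: 3.65
ee_pos: [0.5358, 0.3118, 0.3316]
tool_rot: [0.623, 0.782, 0.0, 0.0]
force: [1.5, -0.6, 0.6]
opening: 0.0856
grip_force: 0.0
```

The fit holds: the stop edge I marked was the foot of its face, and its top is at row 292, as predicted. Jig origin is (0.534, -0.157), yaw -90°. Next I measure the leg close up; the camera looks behind the hand (towards -x of the tool).

```bash
python3 - <<'E'
from h import *
import pickle
m=camera_model("wrist");im=read_camera("wrist");save("w4",im);pickle.dump(m,open("w4.pkl","wb"))
for q in models.cut_out("leg","wrist"):
    c=max(cv2.findContours(q["pixels"].astype(np.uint8),0,1)[0],key=cv2.contourArea);b=cv2.boxPoints(cv2.minAreaRect(c));print(q["confidence"],b.round(0).tolist(),plane("wrist",b,0.05,m).round(3).tolist())
E
```

```text
0.8 [[9.0, 57.0], [150.0, -52.0], [206.0, 21.0], [65.0, 130.0]] [[0.221, 0.365, 0.05], [0.344, 0.484, 0.05], [0.401, 0.437, 0.05], [0.276, 0.308, 0.05]]
0.73 [[41.0, 379.0], [133.0, 316.0], [154.0, 346.0], [62.0, 409.0]] [[0.259, -0.001, 0.05], [0.362, 0.112, 0.05], [0.39, 0.076, 0.05], [0.286, -0.042, 0.05]]
0.6 [[297.0, 98.0], [338.0, 95.0], [347.0, 213.0], [306.0, 216.0]] [[0.498, 0.39, 0.05], [0.537, 0.401, 0.05], [0.574, 0.287, 0.05], [0.532, 0.275, 0.05]]
```

View pics/w4.png

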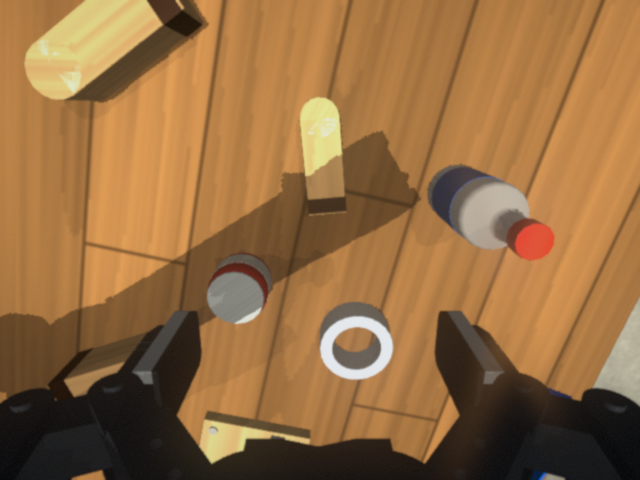

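The target leg is at wrist pixels (300–347, 97–215): centre about (0.534, 0.336), yaw -72.8°, square end towards the camera bottom. The glue is at right (490,215) and the tin and tape are well clear. Descending to grasp.

```bash
python3 -m pendant '[{"tx":0.01,"ty":0.0015,"tz":0.03,"ax":0,"ay":0,"az":-0.04},{"tx":0.02,"ty":0.003,"tz":0.06,"ax":0,"ay":0,"az":-0.075},{"tx":0.024,"ty":0.0035,"tz":0.1,"ax":0,"ay":0,"az":-0.075},{"tx":0.024,"ty":0.0035,"tz":0.135,"ax":0,"ay":0,"az":-0.075},{"tx":0.024,"ty":0.0035,"tz":0.17,"ax":0,"ay":0,"az":-0.075},{"tx":0.024,"ty":0.0035,"tz":0.2,"ax":0,"ay":0,"az":-0.075},{"tx":0.024,"ty":0.0035,"tz":0.225,"ax":0,"ay":0,"az":-0.075},{"tx":0.024,"ty":0.0035,"tz":0.24,"ax":0,"ay":0,"az":-0.075},{"tx":0.024,"ty":0.0035,"tz":0.25,"ax":0,"ay":0,"az":-0.075},{"tx":0.024,"ty":0.0035,"tz":0.25,"ax":0,"ay":0,"az":-0.075}]' 0.0854 40 && python3 -m pendant '[{"tx":0,"ty":0,"tz":0.01,"ax":0,"ay":0,"az":0},{"tx":0,"ty":0,"tz":0.02,"ax":0,"ay":0,"az":0},{"tx":0,"ty":0,"tz":0.03,"ax":0,"ay":0,"az":0},{"tx":0,"ty":0,"tz":0.036,"ax":0,"ay":0,"az":0},{"tx":0,"ty":0,"tz":0.041,"ax":0,"ay":0,"az":0},{"tx":0,"ty":0,"tz":0.041,"ax":0,"ay":0,"az":0},{"tx":0,"ty":0,"tz":0.041,"ax":0,"ay":0,"az":0},{"tx":0,"ty":0,"tz":0.041,"ax":0,"ay":0,"az":0},{"tx":0,"ty":0,"tz":0.041,"ax":0,"ay":0,"az":0},{"tx":0,"ty":0,"tz":0.041,"ax":0,"ay":0,"az":0}]'
```

```text
time_s: 4.58
ee_pos: [0.5332, 0.3338, 0.08]
tool_rot: [0.593, 0.806, -0.001, -0.0]
force: [0.5, -1.3, 0.2]
opening: 0.0855
grip_force: 0.0
time_s: 5.42
ee_pos: [0.5338, 0.335, 0.041]
tool_rot: [0.592, 0.806, 0.0, 0.0]
force: [0.7, 0.3, 0.1]
opening: 0.0857
grip_force: 0.0
```

```bash
python3 -m pendant '[{"tx":0,"ty":0,"tz":0,"ax":0,"ay":0,"az":0},{"tx":0,"ty":0,"tz":0,"ax":0,"ay":0,"az":0},{"tx":0,"ty":0,"tz":0,"ax":0,"ay":0,"az":0},{"tx":0,"ty":0,"tz":0,"ax":0,"ay":0,"az":0},{"tx":0,"ty":0,"tz":0,"ax":0,"ay":0,"az":0},{"tx":0,"ty":0,"tz":0,"ax":0,"ay":0,"az":0},{"tx":0,"ty":0,"tz":0,"ax":0,"ay":0,"az":0},{"tx":0,"ty":0,"tz":0,"ax":0,"ay":0,"az":0},{"tx":0,"ty":0,"tz":0,"ax":0,"ay":0,"az":0},{"tx":0,"ty":0,"tz":0,"ax":0,"ay":0,"az":0}]' 0.01 35
python3 - <<'E'
from h import *
m=camera_model("wrist");im=read_camera("wrist");save("w5",im)
c=im[200:480,120:520];save("w5c",cv2.resize(c,None,fx=2,fy=2))
E
```

```text
time_s: 6.25
ee_pos: [0.5339, 0.3349, 0.0408]
tool_rot: [0.592, 0.806, 0.0, 0.0]
force: [1.3, -0.2, 5.1]
opening: 0.0387
grip_force: 35.7
```

View pics/w5.png

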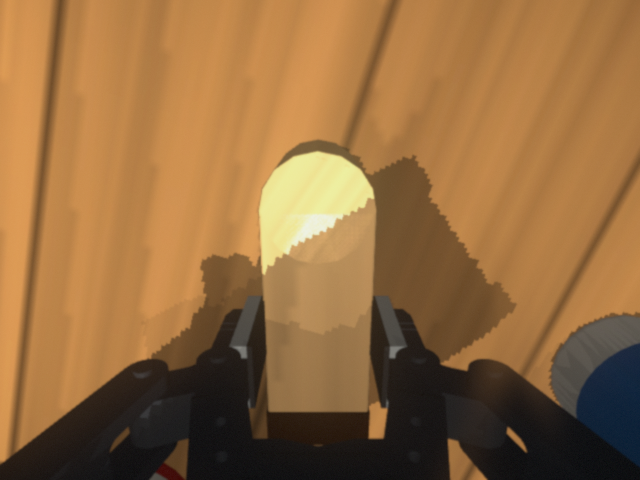

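Leg is gripped square, round tip at (318,152), band edge at row 411, opening 39 mm, 35.7 N. Working out its place in the hand.

```bash
python3 - <<'E'
from h import *
s=sensors.observe();T=R.from_quat(s["tool_rot"]);
p=plane("wrist",[[318,152],[318,411],[262,230],[375,230]],0.05);print(((p-s["ee_pos"])@T.as_matrix()).round(4))
E
python3 -m pendant '[{"tx":0,"ty":0,"tz":-0.01,"ax":0,"ay":0,"az":0},{"tx":0,"ty":0,"tz":-0.03,"ax":0,"ay":0,"az":0},{"tx":0,"ty":0,"tz":-0.05,"ax":0,"ay":0,"az":0},{"tx":0,"ty":0,"tz":-0.075,"ax":0,"ay":0,"az":0},{"tx":0,"ty":0,"tz":-0.1,"ax":0,"ay":0,"az":0},{"tx":0,"ty":0,"tz":-0.12,"ax":0,"ay":0,"az":0},{"tx":0,"ty":0,"tz":-0.13,"ax":0,"ay":0,"az":0},{"tx":0,"ty":0,"tz":-0.13,"ax":0,"ay":0,"az":0},{"tx":0,"ty":0,"tz":-0.13,"ax":0,"ay":0,"az":0},{"tx":0,"ty":0,"tz":-0.13,"ax":0,"ay":0,"az":0}]'
```

```text
[[ 0.0626  0.0008 -0.0092]
 [-0.0394  0.0009 -0.0092]
 [ 0.0362 -0.0184 -0.0092]
 [ 0.0362  0.0204 -0.0091]]
time_s: 7.13
ee_pos: [0.533, 0.3341, 0.1688]
tool_rot: [0.592, 0.806, -0.001, -0.0]
force: [-0.1, 0.1, -2.2]
opening: 0.0387
grip_force: 35.9
```

```bash
python3 -m pendant '[{"tx":-0.015,"ty":-0.005,"tz":0,"ax":0,"ay":0,"az":0.02},{"tx":-0.04,"ty":-0.013,"tz":0,"ax":0,"ay":0,"az":0.05},{"tx":-0.075,"ty":-0.024,"tz":0,"ax":0,"ay":0,"az":0.08},{"tx":-0.11,"ty":-0.036,"tz":0,"ax":0,"ay":0,"az":0.11},{"tx":-0.145,"ty":-0.047,"tz":0,"ax":0,"ay":0,"az":0.14},{"tx":-0.18,"ty":-0.058,"tz":0,"ax":0,"ay":0,"az":0.17},{"tx":-0.215,"ty":-0.07,"tz":0,"ax":0,"ay":0,"az":0.2},{"tx":-0.25,"ty":-0.081,"tz":0,"ax":0,"ay":0,"az":0.23},{"tx":-0.285,"ty":-0.092,"tz":0,"ax":0,"ay":0,"az":0.26},{"tx":-0.32,"ty":-0.104,"tz":0,"ax":0,"ay":0,"az":0.305}]'
```

```text
time_s: 7.97
ee_pos: [0.5287, -0.0036, 0.1691]
tool_rot: [0.708, 0.706, -0.001, -0.001]
force: [0.6, -0.6, -1.9]
opening: 0.0389
grip_force: 35.9
```

```bash
python3 -m pendant '[{"tx":-0.03,"ty":0,"tz":0,"ax":0,"ay":0,"az":0},{"tx":-0.06,"ty":0,"tz":0,"ax":0,"ay":0,"az":0},{"tx":-0.09,"ty":-0.001,"tz":0,"ax":0,"ay":0,"az":0},{"tx":-0.112,"ty":-0.0015,"tz":0,"ax":0,"ay":0,"az":0},{"tx":-0.124,"ty":-0.0015,"tz":0.01,"ax":0,"ay":0,"az":0},{"tx":-0.124,"ty":-0.0015,"tz":0.03,"ax":0,"ay":0,"az":0},{"tx":-0.124,"ty":-0.0015,"tz":0.05,"ax":0,"ay":0,"az":0},{"tx":-0.124,"ty":-0.0015,"tz":0.07,"ax":0,"ay":0,"az":0},{"tx":-0.124,"ty":-0.0015,"tz":0.08,"ax":0,"ay":0,"az":0},{"tx":-0.124,"ty":-0.0015,"tz":0.08,"ax":0,"ay":0,"az":0}]'
python3 - <<'E'
from h import *
for c in["top","side"]:
    im=read_camera(c)
    x,y=(330,140) if c=="top" else (250,260)
    save(c+"6",cv2.resize(im[y:y+180,x:x+200],None,fx=2,fy=2))
a=[cv2.imread(f"pics/{c}6.png") for c in("top","side")];cv2.imwrite("pics/ts6.png",np.hstack(a))
E
```

```text
time_s: 8.8
ee_pos: [0.5258, -0.1244, 0.087]
tool_rot: [0.707, 0.707, -0.001, -0.003]
force: [0.2, 0.1, -1.8]
opening: 0.0389
grip_force: 35.8
```

View pics/ts6.png

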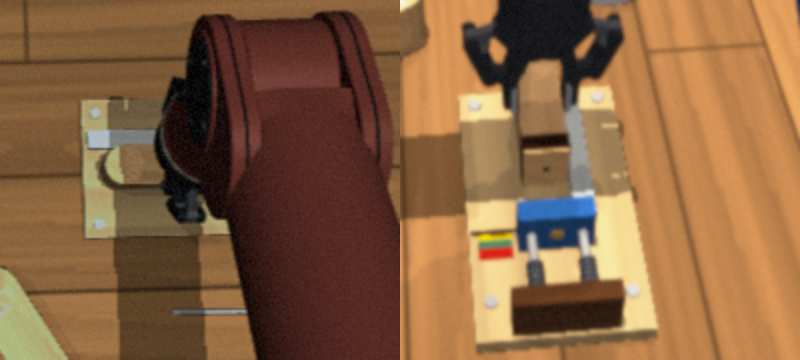

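The leg hangs over the base beside the fence with its square end facing the stop, and the pointer is at the yellow start of the strip. Lowering gently.

```bash
python3 -m pendant '[{"tx":0,"ty":0,"tz":0.004,"ax":0,"ay":0,"az":0},{"tx":0,"ty":0,"tz":0.009,"ax":0,"ay":0,"az":0},{"tx":0,"ty":0,"tz":0.014,"ax":0,"ay":0,"az":0},{"tx":0,"ty":0,"tz":0.018,"ax":0,"ay":0,"az":0},{"tx":0,"ty":0,"tz":0.021,"ax":0,"ay":0,"az":0},{"tx":0,"ty":0,"tz":0.023,"ax":0,"ay":0,"az":0},{"tx":0,"ty":0,"tz":0.025,"ax":0,"ay":0,"az":0},{"tx":0,"ty":0,"tz":0.026,"ax":0,"ay":0,"az":0},{"tx":0,"ty":0,"tz":0.026,"ax":0,"ay":0,"az":0},{"tx":0,"ty":0,"tz":0.026,"ax":0,"ay":0,"az":0}]'
```

```text
time_s: 9.73
ee_pos: [0.5281, -0.1257, 0.0646]
tool_rot: [0.708, 0.706, 0.0, 0.0]
force: [-0.5, 0.2, -2.5]
opening: 0.0392
grip_force: 35.9
```

```bash
python3 -m pendant '[{"tx":0,"ty":0,"tz":0,"ax":0,"ay":0,"az":0},{"tx":0,"ty":0,"tz":0.0005,"ax":0,"ay":0,"az":0},{"tx":0,"ty":0,"tz":0.0005,"ax":0,"ay":0,"az":0},{"tx":0,"ty":0,"tz":0.001,"ax":0,"ay":0,"az":0},{"tx":0,"ty":0,"tz":0.001,"ax":0,"ay":0,"az":0},{"tx":0,"ty":0,"tz":0.0015,"ax":0,"ay":0,"az":0},{"tx":0,"ty":0,"tz":0.0015,"ax":0,"ay":0,"az":0},{"tx":0,"ty":0,"tz":0.0015,"ax":0,"ay":0,"az":0},{"tx":0,"ty":0,"tz":0.0015,"ax":0,"ay":0,"az":0},{"tx":0,"ty":0,"tz":0.0015,"ax":0,"ay":0,"az":0}]'
```

```text
time_s: 10.57
ee_pos: [0.5281, -0.1257, 0.063]
tool_rot: [0.708, 0.706, 0.0, 0.0]
force: [0.2, 0.4, -1.6]
opening: 0.039
grip_force: 35.9
```

```bash
python3 -m pendant '[{"tx":0,"ty":0,"tz":0.001,"ax":0,"ay":0,"az":0},{"tx":0,"ty":0,"tz":0.002,"ax":0,"ay":0,"az":0},{"tx":0,"ty":0,"tz":0.0025,"ax":0,"ay":0,"az":0},{"tx":0,"ty":0,"tz":0.003,"ax":0,"ay":0,"az":0},{"tx":0,"ty":0,"tz":0.0035,"ax":0,"ay":0,"az":0},{"tx":0,"ty":0,"tz":0.0035,"ax":0,"ay":0,"az":0},{"tx":0,"ty":0,"tz":0.0035,"ax":0,"ay":0,"az":0},{"tx":0,"ty":0,"tz":0.0035,"ax":0,"ay":0,"az":0},{"tx":0,"ty":0,"tz":0.0035,"ax":0,"ay":0,"az":0},{"tx":0,"ty":0,"tz":0.0035,"ax":0,"ay":0,"az":0}]'
```

```text
time_s: 11.4
ee_pos: [0.5281, -0.1257, 0.0595]
tool_rot: [0.708, 0.706, 0.0, -0.0]
force: [-0.9, -0.1, -1.7]
opening: 0.0388
grip_force: 35.9
```

```bash
python3 -m pendant '[{"tx":0,"ty":0,"tz":0.0002,"ax":0,"ay":0,"az":0},{"tx":0,"ty":0,"tz":0.0004,"ax":0,"ay":0,"az":0},{"tx":0,"ty":0,"tz":0.0006,"ax":0,"ay":0,"az":0},{"tx":0,"ty":0,"tz":0.0008,"ax":0,"ay":0,"az":0},{"tx":0,"ty":0,"tz":0.001,"ax":0,"ay":0,"az":0},{"tx":0,"ty":0,"tz":0.001,"ax":0,"ay":0,"az":0},{"tx":0,"ty":0,"tz":0.001,"ax":0,"ay":0,"az":0},{"tx":0,"ty":0,"tz":0.001,"ax":0,"ay":0,"az":0},{"tx":0,"ty":0,"tz":0.001,"ax":0,"ay":0,"az":0},{"tx":0,"ty":0,"tz":0.001,"ax":0,"ay":0,"az":0}]'
```

```text
time_s: 12.23
ee_pos: [0.5282, -0.1257, 0.0587]
tool_rot: [0.708, 0.706, 0.0, 0.0]
force: [-2.7, 0.9, 5.2]
opening: 0.039
grip_force: 36.6
```

On the base (about 7 N down). Now towards the fence.

```bash
python3 -m pendant '[{"tx":0,"ty":0.0005,"tz":0,"ax":0,"ay":0,"az":0},{"tx":0,"ty":0.001,"tz":0,"ax":0,"ay":0,"az":0},{"tx":0,"ty":0.0015,"tz":0,"ax":0,"ay":0,"az":0},{"tx":0,"ty":0.002,"tz":0,"ax":0,"ay":0,"az":0},{"tx":0,"ty":0.0025,"tz":0,"ax":0,"ay":0,"az":0},{"tx":0,"ty":0.003,"tz":0,"ax":0,"ay":0,"az":0},{"tx":0,"ty":0.0035,"tz":0,"ax":0,"ay":0,"az":0},{"tx":0,"ty":0.004,"tz":0,"ax":0,"ay":0,"az":0},{"tx":0,"ty":0.004,"tz":0,"ax":0,"ay":0,"az":0},{"tx":0,"ty":0.004,"tz":0,"ax":0,"ay":0,"az":0}]'
```

```text
time_s: 13.07
ee_pos: [0.5315, -0.1258, 0.0587]
tool_rot: [0.708, 0.706, -0.001, -0.0]
force: [-5.5, 0.4, 9.2]
opening: 0.039
grip_force: 36.9
```

```bash
python3 -m pendant '[{"tx":0,"ty":0.0003,"tz":0,"ax":0,"ay":0,"az":0},{"tx":0,"ty":0.0006,"tz":0,"ax":0,"ay":0,"az":0},{"tx":0,"ty":0.0009,"tz":0,"ax":0,"ay":0,"az":0},{"tx":0,"ty":0.0012,"tz":0,"ax":0,"ay":0,"az":0},{"tx":0,"ty":0.0015,"tz":0,"ax":0,"ay":0,"az":0},{"tx":0,"ty":0.0015,"tz":0,"ax":0,"ay":0,"az":0},{"tx":0,"ty":0.0015,"tz":0,"ax":0,"ay":0,"az":0},{"tx":0,"ty":0.0015,"tz":0,"ax":0,"ay":0,"az":0},{"tx":0,"ty":0.0015,"tz":0,"ax":0,"ay":0,"az":0},{"tx":0,"ty":0.0015,"tz":0,"ax":0,"ay":0,"az":0}]'
```

```text
time_s: 13.9
ee_pos: [0.5323, -0.1258, 0.0587]
tool_rot: [0.708, 0.706, -0.001, -0.001]
force: [-8.3, 0.8, 10.7]
opening: 0.0386
grip_force: 37.3
```

```bash
python3 -m pendant '[{"tx":0,"ty":0,"tz":-0.0004,"ax":0,"ay":0,"az":0},{"tx":0,"ty":0,"tz":-0.0008,"ax":0,"ay":0,"az":0},{"tx":0,"ty":0,"tz":-0.0008,"ax":0,"ay":0,"az":0},{"tx":0,"ty":0,"tz":-0.0008,"ax":0,"ay":0,"az":0},{"tx":0,"ty":0,"tz":-0.0008,"ax":0,"ay":0,"az":0},{"tx":0,"ty":0,"tz":-0.0008,"ax":0,"ay":0,"az":0},{"tx":0,"ty":0,"tz":-0.0008,"ax":0,"ay":0,"az":0},{"tx":0,"ty":0,"tz":-0.0008,"ax":0,"ay":0,"az":0},{"tx":0,"ty":0,"tz":-0.0008,"ax":0,"ay":0,"az":0},{"tx":0,"ty":0,"tz":-0.0008,"ax":0,"ay":0,"az":0}]'
```

```text
time_s: 14.73
ee_pos: [0.5323, -0.1258, 0.0588]
tool_rot: [0.708, 0.706, -0.001, -0.001]
force: [-7.1, -0.2, 3.3]
opening: 0.0382
grip_force: 36.4
```

```bash
python3 -m pendant '[{"tx":0,"ty":0.0002,"tz":0,"ax":0,"ay":0,"az":0},{"tx":0,"ty":0.0004,"tz":0,"ax":0,"ay":0,"az":0},{"tx":0,"ty":0.0006,"tz":0,"ax":0,"ay":0,"az":0},{"tx":0,"ty":0.0008,"tz":0,"ax":0,"ay":0,"az":0},{"tx":0,"ty":0.001,"tz":0,"ax":0,"ay":0,"az":0},{"tx":0,"ty":0.001,"tz":0,"ax":0,"ay":0,"az":0},{"tx":0,"ty":0.001,"tz":0,"ax":0,"ay":0,"az":0},{"tx":0,"ty":0.001,"tz":0,"ax":0,"ay":0,"az":0},{"tx":0,"ty":0.001,"tz":0,"ax":0,"ay":0,"az":0},{"tx":0,"ty":0.001,"tz":0,"ax":0,"ay":0,"az":0}]'
```

```text
time_s: 15.57
ee_pos: [0.5324, -0.1258, 0.0588]
tool_rot: [0.708, 0.706, -0.002, -0.002]
force: [-10.1, 0.3, 8.2]
opening: 0.0391
grip_force: 36.9
```

Against the fence (x no longer advances). Easing the side and down pressure and advancing towards the stop.

```bash
python3 -m pendant '[{"tx":0,"ty":-0.0004,"tz":-0.0003,"ax":0,"ay":0,"az":0},{"tx":-0.001,"ty":-0.0006,"tz":-0.0005,"ax":0,"ay":0,"az":0},{"tx":-0.003,"ty":-0.0006,"tz":-0.0005,"ax":0,"ay":0,"az":0},{"tx":-0.006,"ty":-0.0006,"tz":-0.0005,"ax":0,"ay":0,"az":0},{"tx":-0.009,"ty":-0.0006,"tz":-0.0005,"ax":0,"ay":0,"az":0},{"tx":-0.012,"ty":-0.0006,"tz":-0.0005,"ax":0,"ay":0,"az":0},{"tx":-0.015,"ty":-0.0006,"tz":-0.0005,"ax":0,"ay":0,"az":0},{"tx":-0.018,"ty":-0.0006,"tz":-0.0005,"ax":0,"ay":0,"az":0},{"tx":-0.02,"ty":-0.0006,"tz":-0.0005,"ax":0,"ay":0,"az":0},{"tx":-0.02,"ty":-0.0006,"tz":-0.0005,"ax":0,"ay":0,"az":0}]'
```

```text
time_s: 16.4
ee_pos: [0.5323, -0.1445, 0.0589]
tool_rot: [0.708, 0.706, -0.001, -0.002]
force: [-5.4, 3.9, 2.2]
opening: 0.0389
grip_force: 36.3
```

```bash
python3 -m pendant '[{"tx":-0.001,"ty":0,"tz":0,"ax":0,"ay":0,"az":0},{"tx":-0.002,"ty":0,"tz":0,"ax":0,"ay":0,"az":0},{"tx":-0.003,"ty":0,"tz":0,"ax":0,"ay":0,"az":0},{"tx":-0.004,"ty":0,"tz":0,"ax":0,"ay":0,"az":0},{"tx":-0.005,"ty":0,"tz":0,"ax":0,"ay":0,"az":0},{"tx":-0.006,"ty":0,"tz":0,"ax":0,"ay":0,"az":0},{"tx":-0.007,"ty":0,"tz":0,"ax":0,"ay":0,"az":0},{"tx":-0.008,"ty":0,"tz":0,"ax":0,"ay":0,"az":0},{"tx":-0.009,"ty":0,"tz":0,"ax":0,"ay":0,"az":0},{"tx":-0.009,"ty":0,"tz":0,"ax":0,"ay":0,"az":0}]'
python3 - <<'E'
from h import *
im=read_camera("side");s=sensors.observe();print(s["force"],s["ee_pos"])
save("s7",cv2.resize(im[300:440,260:400],None,fx=4,fy=4,interpolation=cv2.INTER_CUBIC))
E
```

```text
time_s: 17.23
ee_pos: [0.5323, -0.1525, 0.0589]
tool_rot: [0.707, 0.707, -0.0, -0.002]
force: [-7.1, 5.8, 2.7]
opening: 0.0388
grip_force: 36.4
[-7.25484626  6.95774669  3.76844358] [ 0.53226941 -0.15255705  0.05886916]
```

View pics/s7.png

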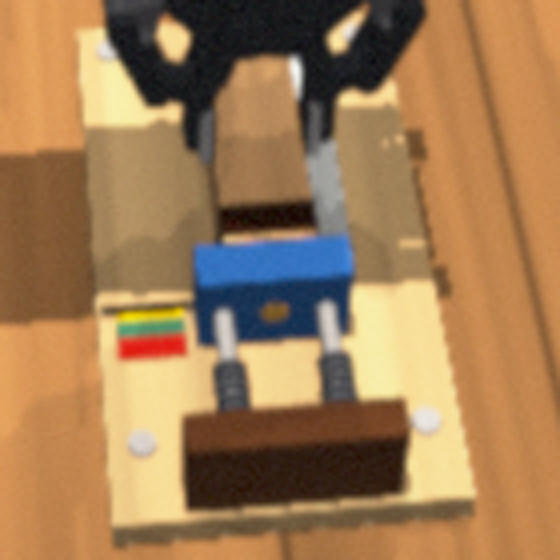

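The stop has not moved yet: pointer line at crop row 305, just above yellow (312–322), with green at 322–335. A gap of about 7 mm still shows between the leg (band at row 215) and the stop (240). I'll advance and measure the stop from the shift of its blue pixels.

```bash
cat >> h.py <<'E'
def stop_mm():
    J=np.array([.5338,-.1574]);ref=cv2.imread("pics/side.png")[:,:,::-1];im=read_camera("side")
    def blue(i):
        i=i.astype(int);k=(i[:,:,2]>i[:,:,0]+50)&(i[:,:,2]>i[:,:,1]+25);k[:320]=0;k[430:]=0;k[:,:270]=0;k[:,400:]=0
        v,u=np.nonzero(k);return [u.mean(),v.mean()],len(u)
    a,na=blue(ref);b,nb=blue(im);P=plane("side",[a,b],.06);print("stop mm",(P[0,1]-P[1,1])*1e3,a,b,na,nb)
    s=sensors.observe();print(s["time_s"],s["force"].round(1),s["ee_pos"].round(4),round(s["grip_force"],1));return im
E
python3 -m pendant '[{"tx":-0.001,"ty":0,"tz":0,"ax":0,"ay":0,"az":0},{"tx":-0.002,"ty":0,"tz":0,"ax":0,"ay":0,"az":0},{"tx":-0.003,"ty":0,"tz":0,"ax":0,"ay":0,"az":0},{"tx":-0.004,"ty":0,"tz":0,"ax":0,"ay":0,"az":0},{"tx":-0.005,"ty":0,"tz":0,"ax":0,"ay":0,"az":0},{"tx":-0.006,"ty":0,"tz":0,"ax":0,"ay":0,"az":0},{"tx":-0.007,"ty":0,"tz":0,"ax":0,"ay":0,"az":0},{"tx":-0.008,"ty":0,"tz":0,"ax":0,"ay":0,"az":0},{"tx":-0.008,"ty":0,"tz":0,"ax":0,"ay":0,"az":0},{"tx":-0.008,"ty":0,"tz":0,"ax":0,"ay":0,"az":0}]'
python3 -c "from h import *;stop_mm()"
```

```text
time_s: 18.12
ee_pos: [0.5322, -0.1584, 0.0588]
tool_rot: [0.707, 0.707, 0.0, -0.003]
force: [-8.1, 13.6, 4.4]
opening: 0.0388
grip_force: 36.7
stop mm 11.962119678023964 [np.float64(327.72727272727275), np.float64(366.16322314049586)] [np.float64(327.9189189189189), np.float64(372.27027027027026)] 484 703
18.1667 [-8.5 13.1  4.9] [ 0.5323 -0.1584  0.0588] 36.7
```

```bash
python3 - <<'E'
from h import *
im=stop_mm()
ref=cv2.imread("pics/side.png")[:,:,::-1]
a=[cv2.resize(i[345:405,280:360],None,fx=5,fy=5,interpolation=cv2.INTER_CUBIC) for i in(ref,im)]
save("s8",np.hstack(a))
E
```

```text
stop mm 11.967809834339093 [np.float64(327.72727272727275), np.float64(366.16322314049586)] [np.float64(328.09090909090907), np.float64(372.2599431818182)] 484 704
18.2167 [-8.5 13.1  5.5] [ 0.5323 -0.1584  0.0588] 36.7
```

View pics/s8.png

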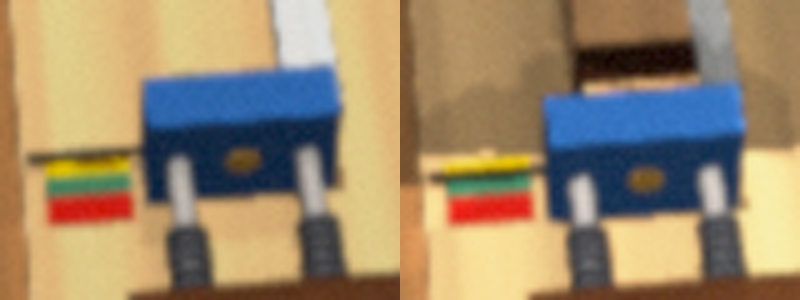

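Left: at rest, pointer at crop row 155. Right: now at row 176, the yellow/green boundary. A thin pale strip shows between the band (row 80) and the stop (95), so I'll check whether it fits contact before pushing the last 3 mm.

```bash
python3 - <<'E'
from h import *
O=np.array([.5338,-.1574])
def jx(u,v,z):p=plane("side",[[u,v]],z)[0];return round((O[1]-p[1])*1e3,1)
f=lambda c,r:(280+c/5,345+r/5)
print("stop ref top face edge L",jx(*f(148,80),.067),"R",jx(*f(333,68),.067))
print("stop now",jx(*f(148,99),.067),"R",jx(*f(338,87),.067))
print("leg band inner",jx(*f(180,46),.068),jx(*f(290,42),.068),"outer",jx(*f(180,80),.068),jx(*f(290,76),.068))
print("pointer ref/now at z .02",jx(*f(90,157),.02),jx(*f(90,176),.02))
print("strip y/g, g/r, r end",[jx(*f(90,r),.019) for r in(158,177,194,222)])
E
```

```text
stop ref top face edge L 53.1 R 53.9
stop now 60.7 R 61.6
leg band inner 41.1 42.8 outer 54.8 56.5
pointer ref/now at z .02 51.3 58.9
strip y/g, g/r, r end [np.float64(51.0), np.float64(58.7), np.float64(65.4), np.float64(76.3)]
```

By pixels the stop is at 7.6 mm, and the strip is within about 1.5 px of contact. Pushing about 2.4 mm more to reach 10 N, then checking numerically that the leg has not shifted in the hand.

```bash
python3 -m pendant '[{"tx":-0.0004,"ty":0,"tz":0,"ax":0,"ay":0,"az":0},{"tx":-0.0008,"ty":0,"tz":0,"ax":0,"ay":0,"az":0},{"tx":-0.0012,"ty":0,"tz":0,"ax":0,"ay":0,"az":0},{"tx":-0.0016,"ty":0,"tz":0,"ax":0,"ay":0,"az":0},{"tx":-0.002,"ty":0,"tz":0,"ax":0,"ay":0,"az":0},{"tx":-0.0024,"ty":0,"tz":0,"ax":0,"ay":0,"az":0},{"tx":-0.0028,"ty":0,"tz":0,"ax":0,"ay":0,"az":0},{"tx":-0.0028,"ty":0,"tz":0,"ax":0,"ay":0,"az":0},{"tx":-0.0028,"ty":0,"tz":0,"ax":0,"ay":0,"az":0},{"tx":-0.0028,"ty":0,"tz":0,"ax":0,"ay":0,"az":0}]'
python3 - <<'E'
from h import *
im=stop_mm()
g=lambda i:i.astype(int).sum(2)
def prow(i): # darkest row of pointer left of the strip edge, columns 286..305
    c=g(i)[368:392,287:305].mean(1);return 368+np.argmin(c[:]),c.round(0).tolist()
x=g(im)[370:392,286:290].mean(1);print("ptr left end",370+x.argmin(),x.round().tolist())
w=read_camera("wrist");s=sensors.observe();old=cv2.imread("pics/w5.png")[:,:,::-1]
q=models.cut_out("leg","wrist")
for k in q:
    v,u=np.nonzero(k["pixels"]);print(k["confidence"],u.min(),u.max(),v.min(),v.max())
for i in(old,w):
    c=g(i)[:,310:328].mean(1);d=np.diff(c);print("band edge",400+d[400:430].argmin(),"tip",120+d[120:180].argmax())
E
```

```text
time_s: 19.05
ee_pos: [0.5322, -0.1603, 0.0588]
tool_rot: [0.707, 0.707, 0.0, -0.004]
force: [-9.2, 15.5, 6.1]
opening: 0.0389
grip_force: 36.8
stop mm 13.871740178931113 [np.float64(327.72727272727275), np.float64(366.16322314049586)] [np.float64(328.00846262341327), np.float64(373.2510578279267)] 484 709
19.1 [-9.1 15.2  6.4] [ 0.5322 -0.1603  0.0588] 36.8
ptr left end 381 [331.0, 327.0, 333.0, 330.0, 328.0, 331.0, 376.0, 489.0, 541.0, 523.0, 409.0, 258.0, 318.0, 472.0, 550.0, 573.0, 578.0, 584.0, 584.0, 590.0, 603.0, 596.0]
0.83 259 377 140 445
band edge 411 tip 151
band edge 411 tip 150
```

The leg has not shifted in the hand (tip and band rows unchanged), and the stop is at about 9.5 mm, inside the green. Holding steady for about 4 s.

```bash
Z() { :; }
python3 -m pendant '[{"tx":0,"ty":0,"tz":0,"ax":0,"ay":0,"az":0},{"tx":0,"ty":0,"tz":0,"ax":0,"ay":0,"az":0},{"tx":0,"ty":0,"tz":0,"ax":0,"ay":0,"az":0},{"tx":0,"ty":0,"tz":0,"ax":0,"ay":0,"az":0},{"tx":0,"ty":0,"tz":0,"ax":0,"ay":0,"az":0},{"tx":0,"ty":0,"tz":0,"ax":0,"ay":0,"az":0},{"tx":0,"ty":0,"tz":0,"ax":0,"ay":0,"az":0},{"tx":0,"ty":0,"tz":0,"ax":0,"ay":0,"az":0},{"tx":0,"ty":0,"tz":0,"ax":0,"ay":0,"az":0},{"tx":0,"ty":0,"tz":0,"ax":0,"ay":0,"az":0}]'
python3 -m pendant '[{"tx":0,"ty":0,"tz":0,"ax":0,"ay":0,"az":0},{"tx":0,"ty":0,"tz":0,"ax":0,"ay":0,"az":0},{"tx":0,"ty":0,"tz":0,"ax":0,"ay":0,"az":0},{"tx":0,"ty":0,"tz":0,"ax":0,"ay":0,"az":0},{"tx":0,"ty":0,"tz":0,"ax":0,"ay":0,"az":0},{"tx":0,"ty":0,"tz":0,"ax":0,"ay":0,"az":0},{"tx":0,"ty":0,"tz":0,"ax":0,"ay":0,"az":0},{"tx":0,"ty":0,"tz":0,"ax":0,"ay":0,"az":0},{"tx":0,"ty":0,"tz":0,"ax":0,"ay":0,"az":0},{"tx":0,"ty":0,"tz":0,"ax":0,"ay":0,"az":0}]'
python3 -m pendant '[{"tx":0,"ty":0,"tz":0,"ax":0,"ay":0,"az":0},{"tx":0,"ty":0,"tz":0,"ax":0,"ay":0,"az":0},{"tx":0,"ty":0,"tz":0,"ax":0,"ay":0,"az":0},{"tx":0,"ty":0,"tz":0,"ax":0,"ay":0,"az":0},{"tx":0,"ty":0,"tz":0,"ax":0,"ay":0,"az":0},{"tx":0,"ty":0,"tz":0,"ax":0,"ay":0,"az":0},{"tx":0,"ty":0,"tz":0,"ax":0,"ay":0,"az":0},{"tx":0,"ty":0,"tz":0,"ax":0,"ay":0,"az":0},{"tx":0,"ty":0,"tz":0,"ax":0,"ay":0,"az":0},{"tx":0,"ty":0,"tz":0,"ax":0,"ay":0,"az":0}]'
python3 -m pendant '[{"tx":0,"ty":0,"tz":0,"ax":0,"ay":0,"az":0},{"tx":0,"ty":0,"tz":0,"ax":0,"ay":0,"az":0},{"tx":0,"ty":0,"tz":0,"ax":0,"ay":0,"az":0},{"tx":0,"ty":0,"tz":0,"ax":0,"ay":0,"az":0},{"tx":0,"ty":0,"tz":0,"ax":0,"ay":0,"az":0},{"tx":0,"ty":0,"tz":0,"ax":0,"ay":0,"az":0},{"tx":0,"ty":0,"tz":0,"ax":0,"ay":0,"az":0},{"tx":0,"ty":0,"tz":0,"ax":0,"ay":0,"az":0},{"tx":0,"ty":0,"tz":0,"ax":0,"ay":0,"az":0},{"tx":0,"ty":0,"tz":0,"ax":0,"ay":0,"az":0}]'
python3 -m pendant '[{"tx":0,"ty":0,"tz":0,"ax":0,"ay":0,"az":0},{"tx":0,"ty":0,"tz":0,"ax":0,"ay":0,"az":0},{"tx":0,"ty":0,"tz":0,"ax":0,"ay":0,"az":0},{"tx":0,"ty":0,"tz":0,"ax":0,"ay":0,"az":0},{"tx":0,"ty":0,"tz":0,"ax":0,"ay":0,"az":0},{"tx":0,"ty":0,"tz":0,"ax":0,"ay":0,"az":0},{"tx":0,"ty":0,"tz":0,"ax":0,"ay":0,"az":0},{"tx":0,"ty":0,"tz":0,"ax":0,"ay":0,"az":0},{"tx":0,"ty":0,"tz":0,"ax":0,"ay":0,"az":0},{"tx":0,"ty":0,"tz":0,"ax":0,"ay":0,"az":0}]'
python3 -c "
from h import *
stop_mm()"
```

```text
time_s: 20.03
ee_pos: [0.5323, -0.1603, 0.0589]
tool_rot: [0.707, 0.707, 0.0, -0.004]
force: [-9.1, 15.8, 6.6]
opening: 0.0386
grip_force: 36.8
time_s: 20.87
ee_pos: [0.5323, -0.1603, 0.0588]
tool_rot: [0.707, 0.707, 0.001, -0.004]
force: [-9.3, 15.1, 7.0]
opening: 0.0385
grip_force: 36.8
time_s: 21.7
ee_pos: [0.5323, -0.1603, 0.0589]
tool_rot: [0.707, 0.707, 0.001, -0.004]
force: [-8.7, 16.1, 5.4]
opening: 0.0387
grip_force: 36.8
time_s: 22.53
ee_pos: [0.5323, -0.1603, 0.0588]
tool_rot: [0.707, 0.707, 0.001, -0.004]
force: [-8.3, 15.2, 7.1]
opening: 0.0387
grip_force: 36.8
time_s: 23.37
ee_pos: [0.5323, -0.1603, 0.0588]
tool_rot: [0.707, 0.707, 0.001, -0.004]
force: [-9.3, 14.9, 5.4]
opening: 0.0388
grip_force: 36.8
stop mm 13.932331894031647 [np.float64(327.72727272727275), np.float64(366.16322314049586)] [np.float64(328.0), np.float64(373.2830985915493)] 484 710
23.4167 [-8.4 15.5  6.2] [ 0.5322 -0.1603  0.0588] 36.8
```

Steady; handing in.

```bash
python3 -c "
from h import *
print(workorder.hand_in())"
```

```text
the job is handed in; nothing more can be done
None
```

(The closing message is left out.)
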